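Straighten the thread cones and lift the carrying tray

ROBOT

A 6-joint arm with a two-finger parallel gripper is mounted at the origin on the work surface. World frame = base frame: x ahead of the robot, y to its left, z up, the work surface at z = 0. Lengths are in m, angles in degrees, forces in N, time in s.
With the tool pointing down it reaches from about 0.25 to 0.725 m from the base axis. Payload 9.7 kg.
Tool frame: the origin (TCP) lies between the finger pads, 19 mm behind the fingertips; this is the grasp point; z points along the fingers, y is the line along which they close (so a half turn about z gives the same grasp; the last joint's range is limited). The gripper opens to 85 mm and grips with 20 to 120 N. Pads are 22 mm wide; open, the fingers measure 114 mm over their backs; the gripper's body (76 mm by 85 mm) begins 54 mm behind the grasp point. The pads swing forward as they close: fully open they stand 13 mm farther back than shut.
Start: joints at [-67.38, 4.979, 10.078, 95.1, 0, 90], TCP at [0.212, -0.508, 0.25] pointing down, gripper open.
Joint ranges: [-179.16, 179.16], [-48.56, 103.87], [-65.8, 70.77], [-126.05, 130.52], [-82.76, 87.17], [-180, 180]. Speed limits (degrees/s): [127.2, 127.2, 147.25, 180, 180, 180].

INTERFACE

Orientations are given as [roll, pitch, yaw] about the fixed x, y, z axes, in that order (R = Rz(yaw) Ry(pitch) Rx(roll)).
In Python, from workcell import * gives the robot as it stands.
- The arm moves only by the tool servo_tool, never from a script. Its argument "rows" is a list of rows, each an object with "offset": the shift along the tool's x, y, z as a fraction of full scale, a list of three; "yaw": the turn about the tool's z as a fraction of full scale; "claw": the closure, from 0 (fully open) to 1 (shut). A call has 1 to 12 rows; each row is the pose to reach, as a shift and turn from the pose commanded when the call began, along the tool's axes at that moment, turning the shorter way round; what a row does not reach only later rows make up. Full scale, the value 1, is 0.1 m for a shift and pi rad for a turn. A row lasts 1/8 s, in which the tool goes at most 62.5 mm and 10.7 degrees, less where a joint would pass 70% of its speed; a pose out of reach is approached as far as the arm can. A call with a number of a shift or a turn outside -1 to 1 is refused whole. A call with a gripper value outside its range is refused whole. The fingers move at their own pace and stop on an object; "squeeze" is the grip in N (left out, the last holds). Time passes only in rows, so rows that repeat a pose let the fingers close. It gives the time, the measured TCP pose, the force, the opening and the grip force at its end, in the units of the state.
- get_obs(): the state, without advancing time (a new reading comes with each control period).
- camera(name): name is "scene" or "top" or "wrist"; returns (picture, depth): 400x640x3 uint8, red, green, blue; 400x640 float32, m along the optical axis (not along the pixel's ray), 0 where there is no reading.
- camera_info(name): a dict with "fx", "fy", "cx", "cy" (pixels), "dist" ([k1, k2, p1, p2, k3] as OpenCV has them; the pictures are not rectified), "cam_to_world" (4x4, takes a point from camera to world coordinates); the wrist camera has in their place "hand_eye" (4x4, takes a point from camera to tool coordinates, whose origin is the TCP and whose axes are the flange's). Camera axes: x right, y up, looking along -z (the intrinsics and any distortion apply to the point x, -y, -z); pixel columns grow to the right and rows downward; lengths in m; the calibration is good to about 2 mm. A picture is of the moment at which its call begins: read the wrist's pose just before it. camera_info takes no time and is no camera call.
- job_done(): hands the job in; it is judged then, once.
The state is a dict: "time": time; "q": joint angles; "qd": joint speeds; "joint_efforts": joint torques, N m; "ee_pos": TCP position; "tcp_rot": TCP orientation; "wrist_force": force on the tool from outside, world axes, zero at the start; "torque": the same for the moment, N m; "opening": finger opening in m; "grasp_force": force on a finger pad.
Only numpy, scipy, OpenCV 4.12 (cv2) and the standard library are available. Lean on these libraries where they do the work, as an engineer would, in place of code of your own. Each camera call takes 0.05 s, during which the arm holds its last target. There are 200 camera calls.

TASK

Nudge the three thread cones on the carrying tray into one straight, even row along the middle of their bay, each directly facing one of the spools on the pegs (any order of colours), sliding them on the tray rather than picking them up, and leave them standing there. Then take the tray by the grip bar of its handle, lift it about 10 cm clear of the bench, keeping it level so that no cone shifts or topples, and finish while still holding it in the air, steady and level. Do not disturb the pencil pot, the books or the shuttle.

Things in the scene. Friction and masses are not known exactly. Their poses are not given: they have to be found in the camera images.
- tray: Loose wooden tray on the bench, 250 mm (its x) by 370 mm (its y), 0.5 kg empty. Origin: centre of its underside; x away from robot at yaw 0, y left, z up. Floor 9 mm thick; lip 8 mm wide, top at 27 mm. A divider 16 mm thick along y at x = 0 (top at 45 mm) carries the handle. Front bay, x = -117 to -8 mm: three loose cones (one pressed down drags the tray). Rear bay: peg spools.
- tray_grip (a point): Middle of the tray's grip bar, over the tray's centre, 135 mm above its underside; moves with the tray. The bar is 16 mm thick along the tray's x, 120 mm long along its y, and runs from 15 mm below to 15 mm above this point. Below it is a hand slot 35 mm high, 84 mm long, then a board 120 mm long and 16 mm thick down to the divider.
- middle_peg (a point): Foot of the middle one of three pegs in the tray's rear bay, on its floor, at the tray's x = +62.5 mm, y = 0; the other two pegs are at y = +110 and -110 mm. On each peg (10 mm thick, 62 mm high) a small spool, fixed, 36 mm in diameter and 46 mm high: blue thread left (+y), purple in the middle, teal right.
- place_left (a point): Point on the floor of the tray's front bay, midway between the divider and the front lip, directly facing the left (+y) peg spool (blue thread) and 125 mm from it. It moves with the tray. Nothing is marked there.
- place_middle (a point): Point on the floor of the tray's front bay, midway between the divider and the front lip, directly facing the middle peg spool (purple thread) and 125 mm from it. It moves with the tray. Nothing is marked there.
- place_right (a point): Point on the floor of the tray's front bay, midway between the divider and the front lip, directly facing the right (-y) peg spool (teal thread) and 125 mm from it. It moves with the tray. Nothing is marked there.
- cone_red: Loose thread cone upright in the tray's front bay, red thread on a white plastic core: 85 mm high, foot 50 mm in diameter (4 mm high), the thread tapering from 49 mm at 6 mm height to 28 mm at 70 mm, then a bare white neck 18 to 16 mm in diameter up to 85 mm. About 0.07 kg. Origin: centre of its foot; z: its own axis, upwards; its yaw means nothing.
- cone_orange: Loose thread cone upright in the tray's front bay, orange thread on a white plastic core: 85 mm high, foot 50 mm in diameter (4 mm high), the thread tapering from 49 mm at 6 mm height to 28 mm at 70 mm, then a bare white neck 18 to 16 mm in diameter up to 85 mm. About 0.07 kg. Origin: centre of its foot; z: its own axis, upwards; its yaw means nothing.
- cone_yellow: Loose thread cone upright in the tray's front bay, yellow thread on a white plastic core: 85 mm high, foot 50 mm in diameter (4 mm high), the thread tapering from 49 mm at 6 mm height to 28 mm at 70 mm, then a bare white neck 18 to 16 mm in diameter up to 85 mm. About 0.07 kg. Origin: centre of its foot; z: its own axis, upwards; its yaw means nothing.
- pencil_pot: Bystander: blue ceramic pot with pencils, 72 mm in diameter, 95 mm high (pencils to 132 mm), standing to the right (-y) of the tray. Origin: centre of its underside.
- books: Bystander: pile of three books, about 150 by 210 mm and 52 mm high, lying to the left (+y) of the tray. Origin: centre of its underside.
- shuttle: Bystander: dark wooden weaving shuttle, 34 mm wide, 260 mm long (its y), 30 mm high, lying beyond the far (+x) side of the tray. Origin: centre of its underside.
Things that resemble listed ones, but are neither listed nor needed, are in the scene too. What is shaped like the cone_red but green or purple is not meant.

How it is judged (in metres and radians):
On the way, in this order (a step that is already met when the one before it is completed fails the run):
1. with the tray still standing on the bench, the three cones stand upright and untouched in an even row, each within 10 mm of the point facing its peg spool (horizontal distance between any of cone_red, cone_orange, cone_yellow and place_left below 0.01 m and horizontal distance between any of cone_red, cone_orange, cone_yellow and place_middle below 0.01 m and horizontal distance between any of cone_red, cone_orange, cone_yellow and place_right below 0.01 m and angle between each of cone_red, cone_orange, cone_yellow's own z axis and vertical below 0.12 rad and height (world z) of tray below 0.004 m and contact force between the fingers and cone_red below 0.05 N and contact force between the fingers and cone_orange below 0.05 N and contact force between the fingers and cone_yellow below 0.05 N), for 0.2 s.
2. the tray is held by the fingers, level, 60 to 150 mm clear of the bench (height (world z) of tray between 0.06 and 0.15 m and angle between tray's own z axis and vertical below 0.06 rad and contact force between the fingers and tray above 2 N), for 0.3 s.
At the end, for the whole second after the job is handed in: Fingers hold the tray by its grip bar (TCP within 50 mm of its middle), underside 60 to 150 mm up, level within 0.06 rad, still (20 mm/s, 0.1 rad/s), carried by nothing else; three cones upright on it (0.12 rad), untouched, one within 10 mm of the point facing each peg spool (all of step 2 and distance between the grasp point and tray_grip below 0.05 m and linear speed of tray below 0.02 m/s and angular speed of tray below 0.1 rad/s and contact force between tray and pencil_pot below 0.2 N and contact force between tray and books below 0.2 N and contact force between tray and shuttle below 0.2 N and horizontal distance between any of cone_red, cone_orange, cone_yellow and place_left below 0.01 m and horizontal distance between any of cone_red, cone_orange, cone_yellow and place_middle below 0.01 m and horizontal distance between any of cone_red, cone_orange, cone_yellow and place_right below 0.01 m and angle between each of cone_red, cone_orange, cone_yellow's own z axis and vertical below 0.12 rad and contact force between each of cone_red, cone_orange, cone_yellow and tray above 0.2 N and contact force between the fingers and cone_red below 0.05 N and contact force between the fingers and cone_orange below 0.05 N and contact force between the fingers and cone_yellow below 0.05 N); the arm keeps its last pose, push and grip.
It fails at once if a cone is picked up, more than 20 mm off the tray's floor (z of any of cone_red, cone_orange, cone_yellow in the frame of tray above 0.029 m).
It fails at once if the tray is tipped by more than 0.15 rad (angle between tray's own z axis and vertical above 0.15 rad).
It fails at once if a cone topples (leans by more than 0.5 rad) (angle between any of cone_red, cone_orange, cone_yellow's own z axis and vertical above 0.5 rad).
It fails at once if the pencil pot, the books or the shuttle is moved by more than 30 mm (distance of any of pencil_pot, books, shuttle from where it was at the start of the episode above 0.03 m).
It also fails if it takes over 56 s, if anything falls off the work surface, if the arm or the gripper's body presses on something with over 40 N, if the wrist force passes 120 N, or if a joint passes its speed limit or range.

## Working session

There is one attempt and no reset: what is moved stays moved. The work goes in short steps, Python scripts to look and compute and a tool call to move; the robot and the scene stay as the last step left them, time stands still between calls to the robot, and variables do not carry over. Pictures are saved under pics/ and viewed, at most 10 in all, crops included, and the job is handed in when it is done.

Besides the shell and the picture viewer there is one more tool, called after ">>>" as name(argument=value, ...), one argument or row to a line, values as JSON. servo_tool: Moves the arm, as the interface text tells. Its arguments: {"type":"object","properties":{"rows":{"type":"array"},"squeeze":{"type":"number"}},"required":["rows"]}

```bash
ls; mkdir -p pics; cat > h.py <<'E'
from workcell import *
import numpy as np, cv2
from scipy.spatial.transform import Rotation as R
def T(name,obs=None):
    i=camera_info(name)
    if 'cam_to_world' in i: return i,np.array(i['cam_to_world'])
    o=obs or get_obs(); M=np.eye(4); M[:3,:3]=R.from_euler('xyz',o['tcp_rot'],degrees=True).as_matrix(); M[:3,3]=o['ee_pos']
    return i,M@np.array(i['hand_eye'])
def ray(name,uv,obs=None):
    i,M=T(name,obs); K=np.array([[i['fx'],0,i['cx']],[0,i['fy'],i['cy']],[0,0,1.]])
    p=cv2.undistortPoints(np.array(uv,float).reshape(-1,1,2),K,np.array(i['dist'],float))[:,0]
    d=np.c_[p[:,0],-p[:,1],-np.ones(len(p))]
    return M[:3,3],d@M[:3,:3].T
def at_z(name,uv,z,obs=None):
    o,d=ray(name,uv,obs); return o+d*((z-o[2])/d[:,2])[:,None]
def at_d(name,uv,dep,obs=None):
    o,d=ray(name,uv,obs); return o+d*np.asarray(dep)[:,None]
E
python3 - <<'E'
from h import *
print(get_obs())
for n in ['top','scene']:
    p,d=camera(n); np.save(f'pics/{n}0.npy',d); cv2.imwrite(f'pics/{n}0.png',p[:,:,::-1]); i=camera_info(n); print(n,i)
print(camera_info('wrist'))
E
```

```text
pics
{'time': 0.0, 'q': array([-6.73792740e+01,  5.01005655e+00,  1.00338673e+01,  9.50981155e+01,
        3.69651192e-04,  9.00013966e+01]), 'qd': array([-0.07974081,  0.02343309,  0.0610589 , -0.030337  , -0.07078908,
        0.02423649]), 'joint_efforts': array([-1.60878277e-03, -5.20393753e+01,  4.64799035e+01,  1.66053465e-02,
       -1.03132572e-04, -2.04323726e-05]), 'ee_pos': array([ 0.21147106, -0.50750459,  0.2492878 ]), 'tcp_rot': array([-1.79925695e+02, -3.67839635e-04,  2.26193289e+01]), 'wrist_force': array([-0.2037947 ,  0.88558528,  0.14055222]), 'torque': array([-0.00527871,  0.02426798,  0.00443228]), 'grasp_force': 0.0, 'opening': 0.08552435676188419}
top {'fx': 428.931186494953, 'fy': 428.931186494953, 'cx': 323.4632063067832, 'cy': 197.05135392950947, 'dist': array([-0.07438958,  0.        ,  0.        ,  0.        ,  0.        ]), 'cam_to_world': array([[ 0.00154324,  0.99227979, -0.12400983,  0.42173879],
       [-0.99993626,  0.00291822,  0.01090677,  0.06389456],
       [ 0.01118445,  0.12398509,  0.99222105,  1.19030494],
       [ 0.        ,  0.        ,  0
[... 319 characters left out ...]
69477722,  0.44520824,  0.50370017],
       [ 0.01532653,  0.54826764,  0.83616248,  0.94846992],
       [ 0.        ,  0.        ,  0.        ,  1.        ]])}
{'fx': 302.59783291740615, 'fy': 302.59783291740615, 'cx': 322.0099678461867, 'cy': 199.69799930114917, 'dist': array([-0.04359919,  0.        ,  0.        ,  0.        ,  0.        ]), 'hand_eye': array([[-2.77122021e-04,  9.50616267e-01,  3.10368549e-01,
         8.01240161e-02],
       [ 9.99999441e-01,  5.79998189e-04, -8.83574862e-04,
        -4.67338966e-04],
       [-1.01995383e-03,  3.10368131e-01, -9.50615897e-01,
        -1.24048228e-01],
       [ 0.00000000e+00,  0.00000000e+00,  0.00000000e+00,
         1.00000000e+00]])}
```

View pics/top0.png

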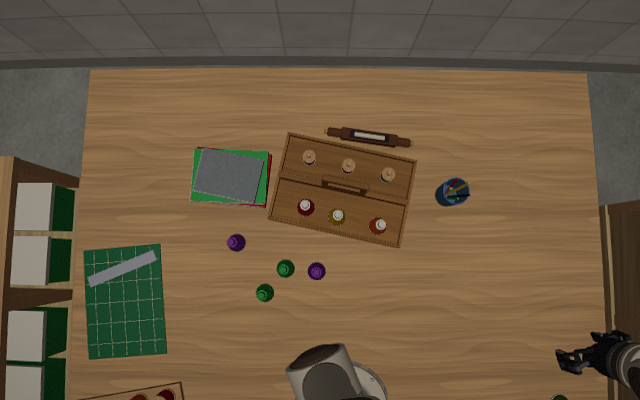

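View pics/scene0.png

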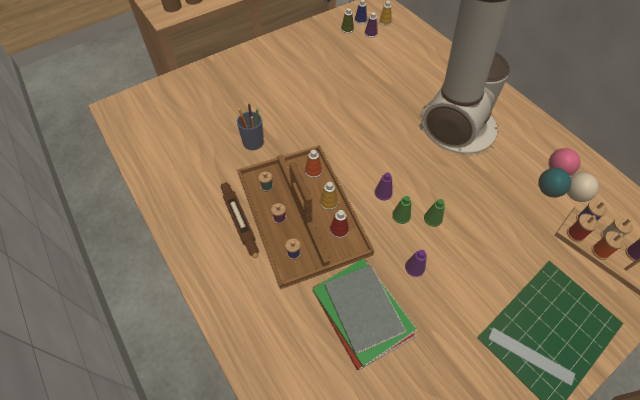

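Top view: the tray corners are near (289,133), (416,160), (401,246) and (269,219). The cones are red (305,206), yellow (338,215) and orange (378,225). The possible lookalikes are purple cones (236,242) and (317,270), green cones (286,268) and (264,293), and red/orange cones in another rack around (150,395). None of those stand in the tray, so I choose the three in its front bay. Next I'll check that in a close crop.

```bash
python3 - <<'E'
from h import *
p=cv2.imread('pics/top0.png')
c=p[120:255,260:425]; c=cv2.resize(c,None,fx=4.4,fy=4.4,interpolation=cv2.INTER_CUBIC)
for k in range(270,425,10): cv2.line(c,(int((k-260+.5)*4.4),0),(int((k-260+.5)*4.4),6 if k%50 else 16),(255,255,255),1)
for k in range(120,255,10): cv2.line(c,(0,int((k-120+.5)*4.4)),(6 if k%50 else 16,int((k-120+.5)*4.4)),(255,255,255),1)
cv2.imwrite('pics/crop0.png',c)
E
```

```text
(no output)
```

View pics/crop0.png

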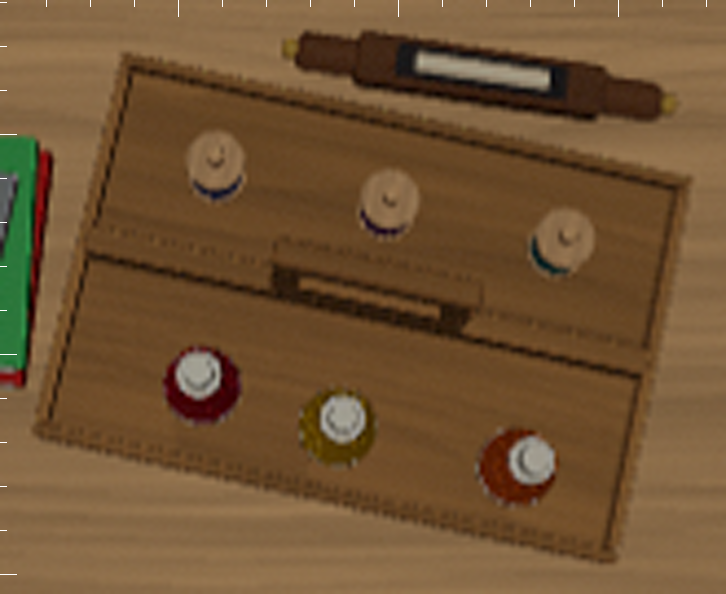

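```bash
cat > tray.py <<'E'
from h import *
def px(c): return np.array(c,float)/4.4+[260,120]-0.5+0.11
co=at_z('top',px([(124,56),(690,180),(614,560),(36,432)]),.027)[:,:2]
loc=np.array([[.125,.185],[.125,-.185],[-.125,-.185],[-.125,.185]])
def fit(l,w):
    a,b=l-l.mean(0),w-w.mean(0); th=np.arctan2((a[:,0]*b[:,1]-a[:,1]*b[:,0]).sum(),(a*b).sum())
    Rm=np.array([[np.cos(th),-np.sin(th)],[np.sin(th),np.cos(th)]]); t=w.mean(0)-Rm@l.mean(0)
    return Rm,t,np.degrees(th),(w-l@Rm.T-t)
E
python3 - <<'E'
from tray import *
np.set_printoptions(precision=4,suppress=True)
for i in range(4): print(np.linalg.norm(co[i]-co[(i+1)%4]))
Rm,t,th,r=fit(loc,co); print(t,th,r)
sp=at_z('top',px([(216,158),(390,196),(564,234)]),.055)[:,:2]
print('spools local',(sp-t)@Rm)
f=at_z('top',px([(202,386),(338,428),(517,467)]),.013)[:,:2]; n=at_z('top',px([(202,372),(343,415),(534,460)]),.094)[:,:2]
print('foot',(f-t)@Rm,'neck',(n-t)@Rm, f)
# depth check
d=np.load('pics/top0.npy')
for c in [(202,386),(202,372),(343,415),(534,460),(390,290),(300,380)]:
    u=px(c); print(at_d('top',[u],[d[int(round(u[1])),int(round(u[0]))]]))
g=at_z('top',px([(276,240),(482,290),(477,310),(272,262)]),.15)[:,:2]; print('bar',(g-t)@Rm)
E
```

```text
0.3666895210180506
0.24441561190520913
0.36488068440640836
0.24432800802287663
[ 0.5902 -0.0021] -12.361246891822418 [[-0.0031 -0.001 ]
 [-0.0024  0.0022]
 [ 0.0033  0.0019]
 [ 0.0022 -0.0031]]
spools local [[ 0.0644  0.1099]
 [ 0.0644  0.0006]
 [ 0.0646 -0.1086]]
foot [[-0.0708  0.0894]
 [-0.0781  0.0005]
 [-0.0778 -0.114 ]] neck [[-0.0702  0.087 ]
 [-0.077   0.0012]
 [-0.0786 -0.1131]] [[ 0.5402  0.1004]
 [ 0.514   0.0152]
 [ 0.4898 -0.0968]]
[[0.5319 0.0978 0.0954]]
[[0.5403 0.0979 0.0936]]
[[0.5153 0.0156 0.0927]]
[[ 0.4894 -0.0963  0.0898]]
[[ 0.5815 -0.0088  0.1431]]
[[0.5451 0.0388 0.0033]]
bar [[ 0.0057  0.06  ]
 [ 0.0031 -0.0584]
 [-0.0086 -0.058 ]
 [-0.007   0.0595]]
```

The crop shows red (202,380), yellow (338,425) and orange (517,465) in the front bay, with the three peg spools opposite. Those are the right cones, and the measured sizes agree within 2 %. I'll start with orange, with the jaws closing along the tray's x.

```bash
cat > go.py <<'E'
from h import *
import sys
# usage: tx ty z yaw  -> offsets in tool units from present pose
def go(x,y,z,yaw):
    o=get_obs(); yw=np.radians(o['tcp_rot'][2]); dx,dy,dz=np.array([x,y,z])-o['ee_pos']
    c,s=np.cos(yw),np.sin(yw)
    dyaw=(yaw-o['tcp_rot'][2]+180)%360-180
    print('t',o['time'],'off',np.round(np.array([c*dx+s*dy,s*dx-c*dy,-dz])*10,3),'yaw',round(-dyaw/180,4),'open',o['opening'])
# tray-frame local -> world
def W(lx,ly,t=(.5902,-.0021),th=-12.36):
    a=np.radians(th); return t[0]+np.cos(a)*lx-np.sin(a)*ly, t[1]+np.sin(a)*lx+np.cos(a)*ly
E
python3 -c "
from go import *
print(W(-.078,-.1135))"
```

```text
(np.float64(0.4897128234064544), np.float64(-0.09627312429912048))
```

>>> servo_tool(
  rows=[
    {"offset":[0.5,-0.33,0],"yaw":-0.1,"claw":0.2},
    {"offset":[1,-0.65,0],"yaw":-0.3055,"claw":0.27},
    {"offset":[1,-0.65,0],"yaw":-0.3055,"claw":0.27},
    {"offset":[1,-0.65,0],"yaw":-0.3055,"claw":0.27},
    {"offset":[1,-0.65,0],"yaw":-0.3055,"claw":0.27},
    {"offset":[1,-0.65,0],"yaw":-0.3055,"claw":0.27},
  ],
)

```text
time: 0.85
ee_pos: [0.2788, -0.4091, 0.2497]
tcp_rot: [-180.0, -0.0, 77.6]
wrist_force: [-0.7, -0.3, 0.5]
opening: 0.0626
grasp_force: 0.0
```

```bash
python3 -c "
from go import *
x,y=W(-.078,-.1135)
print(x,y,get_obs()['tcp_rot']);go(x,y,.25,77.6)"
```

```text
0.4897128234064544 -0.09627312429912048 [-1.79977474e+02 -2.18742165e-02  7.76054189e+01]
t 0.85 off [ 3.508e+00  1.388e+00 -3.000e-03] yaw 0.0 open 0.06261655341251454
```

>>> servo_tool(
  rows=[
    {"offset":[0.5,0.2,0]},
    {"offset":[1,0.4,0]},
  ],
)

```text
invalid input at $.rows[0]: expected keys offset, yaw, claw
```

>>> servo_tool(
  rows=[
    {"offset":[0.5,0.2,0]},
    {"offset":[1,0.4,0]},
  ],
)

```text
invalid input at $.rows[0]: expected keys offset, yaw, claw
```

>>> servo_tool(
  rows=[
    {"offset":[0.5,0.2,0.2]},
    {"offset":[1,0.4,0.5]},
  ],
)

```text
invalid input at $.rows[0]: expected keys offset, yaw, claw
```

>>> servo_tool(
  rows=[
    {"offset":[0.5,0.19,0.2]},
    {"offset":[0.508,0.19,0.3]},
    {"offset":[0.508,0.19,0.3]},
  ],
)

```text
invalid input at $.rows[0]: expected keys offset, yaw, claw
```

```bash
python3 -c "
from go import *
x,y=W(-.078,-.1135)
go(x,y,.048,77.6); o=get_obs(); print(o['ee_pos'],o['tcp_rot'])
p,d=camera('wrist'); cv2.imwrite('pics/w1.png',p[:,:,::-1])"
```

```text
t 0.85 off [3.508 1.388 2.017] yaw 0.0 open 0.06261655341251454
[ 0.27882869 -0.40910883  0.2496872 ] [-1.79977474e+02 -2.18742165e-02  7.76054189e+01]
```

View pics/w1.png

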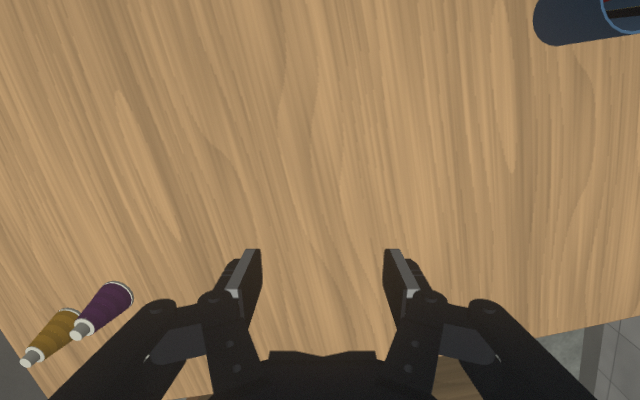

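The picture shows only bare bench with the open fingers at (245,260) and (400,260). All keys are required in each row, so I'll resend the moves.

>>> servo_tool(
  rows=[
    {"offset":[0.5,0.2,0],"yaw":0,"claw":0.27},
    {"offset":[1,0.4,0],"yaw":0,"claw":0.27},
  ],
)

```text
time: 1.15
ee_pos: [0.3396, -0.3194, 0.2497]
tcp_rot: [-180.0, -0.0, 77.3]
wrist_force: [1.3, -1.5, 0.8]
opening: 0.0623
grasp_force: 0.0
```

>>> servo_tool(
  rows=[
    {"offset":[0.5,0.2,0],"yaw":0,"claw":0.27},
    {"offset":[1,0.4,0],"yaw":0,"claw":0.27},
  ],
)

```text
time: 1.4
ee_pos: [0.4005, -0.2296, 0.2499]
tcp_rot: [180.0, 0.0, 77.3]
wrist_force: [0.5, 0.5, -0.4]
opening: 0.0619
grasp_force: 0.0
```

>>> servo_tool(
  rows=[
    {"offset":[0.5,0.2,0.2],"yaw":0,"claw":0.27},
    {"offset":[1,0.4,0.5],"yaw":0,"claw":0.27},
  ],
)

```text
time: 1.65
ee_pos: [0.4616, -0.1406, 0.2001]
tcp_rot: [179.9, 0.0, 77.4]
wrist_force: [0.1, -0.5, 0.8]
opening: 0.0621
grasp_force: 0.0
```

>>> servo_tool(
  rows=[
    {"offset":[0.5,0.19,0.2],"yaw":0,"claw":0.27},
    {"offset":[0.508,0.19,0.3],"yaw":0,"claw":0.27},
    {"offset":[0.508,0.19,0.3],"yaw":0,"claw":0.27},
  ],
)

```text
time: 2.02
ee_pos: [0.4894, -0.0964, 0.1693]
tcp_rot: [-179.9, 0.0, 77.5]
wrist_force: [-0.4, 0.2, -0.1]
opening: 0.0622
grasp_force: 0.0
```

```bash
python3 -c "
from go import *
x,y=W(-.078,-.1135)
go(x,y,.048,77.6); o=get_obs(); print(o['ee_pos'],o['tcp_rot'])
p,d=camera('wrist'); cv2.imwrite('pics/w2.png',p[:,:,::-1])"
```

```text
t 2.025 off [0.002 0.003 1.213] yaw -0.0004 open 0.06221530147864653
[ 0.48937396 -0.09639413  0.16925451] [-1.79902780e+02  1.74125516e-02  7.75191865e+01]
```

View pics/w2.png

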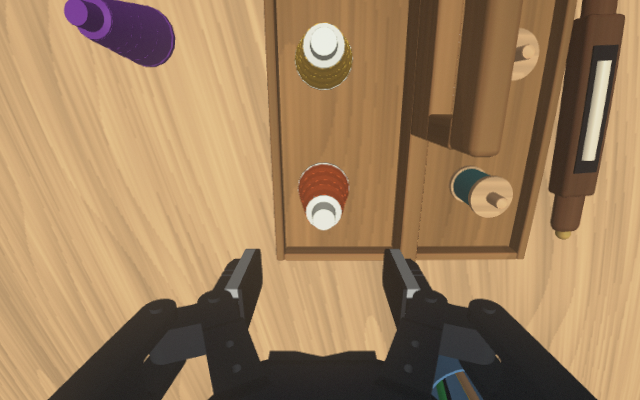

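The wrist view shows the orange cone (foot about (324,188), neck top (324,214)) and yellow (foot (324,62), neck (324,43)). The teal spool is at (490,197). The fingers stand on either side of orange's column.

```bash
python3 -c "
from go import *
np.set_printoptions(precision=4,suppress=True)
o=get_obs()
a=np.radians(-12.36);Rm=np.array([[np.cos(a),-np.sin(a)],[np.sin(a),np.cos(a)]])
L=lambda uv,z:(at_z('wrist',uv,z,o)[:,:2]-[.5902,-.0021])@Rm
print('neck',L([(324,214),(324,44)],.094))
print('foot',L([(299,186),(350,186),(324,188),(324,62)],.012))
print('corner lip top outer',L([(279,260),(524,258)],.027))
print('spool teal',L([(489,198)],.055),'peg',L([(501,200)],.071))
print('divider top edges y~-.1',L([(395,240),(418,240)],.045))
"
```

```text
neck [[-0.0764 -0.1101]
 [-0.0763 -0.0009]]
foot [[-0.1001 -0.1123]
 [-0.0508 -0.1125]
 [-0.0759 -0.1144]
 [-0.0758 -0.0016]]
corner lip top outer [[-0.1209 -0.1845]
 [ 0.127  -0.1843]]
spool teal [[ 0.0627 -0.1111]] peg [[ 0.0633 -0.1077]]
divider top edges y~-.1 [[-0.0116 -0.1543]
 [ 0.0094 -0.1544]]
```

>>> servo_tool(
  rows=[
    {"offset":[0,0.01,0.4],"yaw":0,"claw":0.27},
    {"offset":[0,0.01,0.7],"yaw":0,"claw":0.27},
    {"offset":[0,0.01,0.7],"yaw":0,"claw":0.27},
  ],
)

```text
time: 2.45
ee_pos: [0.4895, -0.0976, 0.0991]
tcp_rot: [-179.9, 0.0, 77.4]
wrist_force: [-0.4, -0.2, 0.5]
opening: 0.0629
grasp_force: 0.0
```

>>> servo_tool(
  rows=[
    {"offset":[0,0.01,0.3],"yaw":0,"claw":0.27},
    {"offset":[0,0.01,0.515],"yaw":0,"claw":0.27},
    {"offset":[0,0.01,0.515],"yaw":0,"claw":0.36},
    {"offset":[0,0.01,0.515],"yaw":0,"claw":0.42},
    {"offset":[0,0.01,0.515],"yaw":0,"claw":0.457},
    {"offset":[0,0.01,0.515],"yaw":0,"claw":0.457},
  ],
)

```text
time: 3.2
ee_pos: [0.4923, -0.097, 0.0494]
tcp_rot: [179.9, -0.0, 77.6]
wrist_force: [-0.3, -1.0, 0.4]
opening: 0.0463
grasp_force: 0.0
```

>>> servo_tool(
  rows=[
    {"offset":[0,0.03,0],"yaw":0,"claw":0.457},
    {"offset":[0,0.06,0],"yaw":0,"claw":0.457},
    {"offset":[0,0.09,0],"yaw":0,"claw":0.457},
    {"offset":[0,0.12,0],"yaw":0,"claw":0.457},
    {"offset":[0,0.15,0],"yaw":0,"claw":0.457},
    {"offset":[0,0.155,0],"yaw":0,"claw":0.457},
    {"offset":[0,0.155,0],"yaw":0,"claw":0.457},
  ],
)

```text
time: 4.08
ee_pos: [0.507, -0.1002, 0.0484]
tcp_rot: [-180.0, 0.0, 77.6]
wrist_force: [0.2, 0.2, -0.4]
opening: 0.0466
grasp_force: 0.0
```

```bash
python3 -c "
from go import *
o=get_obs(); print(o['ee_pos'],o['tcp_rot'],o['opening'],o['wrist_force'],W(-.0615,-.1135))
p,d=camera('wrist'); cv2.imwrite('pics/w3.png',p[:,:,::-1])"
```

```text
[ 0.50698339 -0.10018993  0.04841616] [-1.79996022e+02  2.15703104e-04  7.76097562e+01] 0.04655968448286991 [ 0.20672113  0.17044577 -0.42796357] (np.float64(0.5058303856450135), np.float64(-0.09980500587785082))
```

View pics/w3.png

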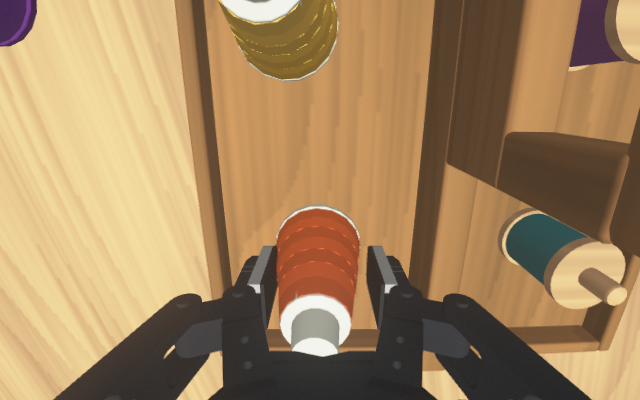

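Orange stands between the fingers with its foot centred at column 319. The bay edges at that row are about 222 and 415, so it is on the middle line. Next I release it and go to yellow.

>>> servo_tool(
  rows=[
    {"offset":[0,-0.012,0],"yaw":0,"claw":0.4},
    {"offset":[0,-0.012,0],"yaw":0,"claw":0.3},
    {"offset":[0,-0.012,-0.1],"yaw":0,"claw":0.27},
    {"offset":[0,-0.012,-0.4],"yaw":0,"claw":0.27},
    {"offset":[0,-0.012,-0.9],"yaw":0,"claw":0.27},
    {"offset":[0.3,-0.08,-0.9],"yaw":0,"claw":0.27},
    {"offset":[0.8,-0.155,-0.9],"yaw":0,"claw":0.27},
    {"offset":[1,-0.155,-0.9],"yaw":0,"claw":0.27},
    {"offset":[1,-0.155,-0.9],"yaw":0,"claw":0.27},
  ],
)

```text
time: 5.25
ee_pos: [0.5135, 0.0019, 0.1392]
tcp_rot: [180.0, -0.0, 77.7]
wrist_force: [-0.5, 0.1, -0.2]
opening: 0.0626
grasp_force: 0.0
```

```bash
python3 -c "
from go import *
x,y=W(-.077,0.0); go(x,y,.048,77.6)"
```

```text
t 5.25 off [ 0.125 -0.012  0.912] yaw 0.0008 open 0.06255546275870424
```

>>> servo_tool(
  rows=[
    {"offset":[0.125,-0.012,0],"yaw":0,"claw":0.27},
    {"offset":[0.125,-0.012,0.3],"yaw":0,"claw":0.27},
    {"offset":[0.125,-0.012,0.7],"yaw":0,"claw":0.27},
    {"offset":[0.125,-0.012,0.912],"yaw":0,"claw":0.27},
    {"offset":[0.125,-0.012,0.912],"yaw":0,"claw":0.36},
    {"offset":[0.125,-0.012,0.912],"yaw":0,"claw":0.42},
    {"offset":[0.125,-0.012,0.912],"yaw":0,"claw":0.457},
    {"offset":[0.125,-0.012,0.912],"yaw":0,"claw":0.457},
  ],
)

```text
time: 6.25
ee_pos: [0.5153, 0.0133, 0.0482]
tcp_rot: [179.9, -0.0, 77.6]
wrist_force: [0.0, 0.2, 0.7]
opening: 0.0463
grasp_force: 0.0
```

>>> servo_tool(
  rows=[
    {"offset":[0,0.03,0],"yaw":0,"claw":0.457},
    {"offset":[0,0.06,0],"yaw":0,"claw":0.457},
    {"offset":[0,0.09,0],"yaw":0,"claw":0.457},
    {"offset":[0,0.12,0],"yaw":0,"claw":0.457},
    {"offset":[0,0.15,0],"yaw":0,"claw":0.457},
    {"offset":[0,0.163,0],"yaw":0,"claw":0.457},
    {"offset":[0,0.163,0],"yaw":0,"claw":0.457},
  ],
)

```text
time: 7.12
ee_pos: [0.5309, 0.0097, 0.0472]
tcp_rot: [180.0, 0.0, 77.6]
wrist_force: [-2.6, 0.4, 0.6]
opening: 0.0464
grasp_force: 0.0
```

```bash
python3 -c "
from go import *
x,y=W(-.0608,0.0); go(x,y,.048,77.6)
print(W(-.0725,.088))"
```

```text
t 7.125 off [ 0.011 -0.004 -0.008] yaw 0.0 open 0.04638763290855119
(np.float64(0.5382171100989538), np.float64(0.0993792055424938))
```

>>> servo_tool(
  rows=[
    {"offset":[0,-0.012,0],"yaw":0,"claw":0.4},
    {"offset":[0,-0.012,0],"yaw":0,"claw":0.3},
    {"offset":[0,-0.012,-0.1],"yaw":0,"claw":0.27},
    {"offset":[0,-0.012,-0.4],"yaw":0,"claw":0.27},
    {"offset":[0,-0.012,-0.9],"yaw":0,"claw":0.27},
    {"offset":[0.3,-0.08,-0.9],"yaw":0,"claw":0.27},
    {"offset":[0.8,-0.11,-0.9],"yaw":0,"claw":0.27},
    {"offset":[0.89,-0.11,-0.9],"yaw":0,"claw":0.27},
    {"offset":[0.89,-0.11,-0.9],"yaw":0,"claw":0.27},
  ],
)

```text
time: 8.25
ee_pos: [0.5391, 0.0994, 0.1376]
tcp_rot: [180.0, 0.0, 77.7]
wrist_force: [-0.9, -0.2, -0.8]
opening: 0.0627
grasp_force: 0.0
```

```bash
python3 -c "
from go import *
x,y=W(-.072,0.088); go(x,y,.048,77.6)"
```

```text
t 8.25 off [-0.002 -0.004  0.896] yaw 0.0005 open 0.06267411248995751
```

>>> servo_tool(
  rows=[
    {"offset":[0,0,0.3],"yaw":0,"claw":0.27},
    {"offset":[0,0,0.7],"yaw":0,"claw":0.27},
    {"offset":[0,0,0.896],"yaw":0,"claw":0.27},
    {"offset":[0,0,0.896],"yaw":0,"claw":0.36},
    {"offset":[0,0,0.896],"yaw":0,"claw":0.42},
    {"offset":[0,0,0.896],"yaw":0,"claw":0.457},
    {"offset":[0,0,0.896],"yaw":0,"claw":0.457},
  ],
)

```text
time: 9.12
ee_pos: [0.5396, 0.0991, 0.0486]
tcp_rot: [179.9, -0.0, 77.6]
wrist_force: [0.5, -0.6, 1.4]
opening: 0.0462
grasp_force: 0.4
```

>>> servo_tool(
  rows=[
    {"offset":[0,0.03,0],"yaw":0,"claw":0.457},
    {"offset":[0,0.06,0],"yaw":0,"claw":0.457},
    {"offset":[0,0.09,0],"yaw":0,"claw":0.457},
    {"offset":[0,0.112,0],"yaw":0,"claw":0.457},
    {"offset":[0,0.112,0],"yaw":0,"claw":0.457},
  ],
)

```text
time: 9.75
ee_pos: [0.5502, 0.0966, 0.0476]
tcp_rot: [-180.0, 0.0, 77.6]
wrist_force: [-0.9, 0.3, 0.3]
opening: 0.0463
grasp_force: 0.0
```

>>> servo_tool(
  rows=[
    {"offset":[0,-0.012,0],"yaw":0,"claw":0.4},
    {"offset":[0,-0.012,0],"yaw":0,"claw":0.3},
    {"offset":[0,-0.012,-0.1],"yaw":0,"claw":0.27},
    {"offset":[0,-0.012,-0.4],"yaw":0,"claw":0.27},
    {"offset":[0,-0.012,-0.9],"yaw":0,"claw":0.27},
    {"offset":[0,-0.012,-0.9],"yaw":0,"claw":0.27},
  ],
)

```text
time: 10.5
ee_pos: [0.5508, 0.0973, 0.1428]
tcp_rot: [179.6, -0.2, 77.6]
wrist_force: [0.3, -0.5, -0.3]
opening: 0.0624
grasp_force: 0.0
```

```bash
python3 -c "
from go import *
x,y=W(-.0620,0.088); go(x,y,.048,-12.4);print(get_obs()['q'])"
```

```text
t 10.5 off [-0.006 -0.022  0.948] yaw 0.5001 open 0.06243936364262184
[ 1.00173371e+01  5.02698967e+00 -1.72379707e+00  8.28243950e+01
 -8.98395432e-04  1.12406576e+02]
```

>>> servo_tool(
  rows=[
    {"offset":[0,-0.02,0],"yaw":-0.5,"claw":0.27},
    {"offset":[0,-0.02,0],"yaw":-0.5,"claw":0.27},
    {"offset":[0,-0.02,0],"yaw":-0.5,"claw":0.27},
    {"offset":[0,-0.02,0],"yaw":-0.5,"claw":0.27},
    {"offset":[0,-0.02,0],"yaw":-0.5,"claw":0.27},
    {"offset":[0,-0.02,0],"yaw":-0.5,"claw":0.27},
    {"offset":[0,-0.02,0],"yaw":-0.5,"claw":0.27},
    {"offset":[0,-0.02,0],"yaw":-0.5,"claw":0.27},
    {"offset":[0,-0.02,0],"yaw":-0.5,"claw":0.27},
    {"offset":[0,-0.02,0],"yaw":-0.5,"claw":0.27},
  ],
)

```text
time: 11.75
ee_pos: [0.5468, 0.0973, 0.1376]
tcp_rot: [-180.0, -0.0, 167.6]
wrist_force: [0.7, 0.7, -0.1]
opening: 0.0624
grasp_force: 0.0
```

```bash
python3 -c "
from go import *
x,y=W(-.0620,0.088); go(x,y,.048,167.6)
o=get_obs(); p,d=camera('wrist'); cv2.imwrite('pics/w4.png',p[:,:,::-1]); print(o['ee_pos'],o['tcp_rot'])"
```

```text
t 11.75 off [-0.017  0.002  0.896] yaw -0.0001 open 0.06243016081396157
[0.5467803  0.09733256 0.13759788] [-1.79994652e+02 -8.57250541e-03  1.67573531e+02]
```

View pics/w4.png

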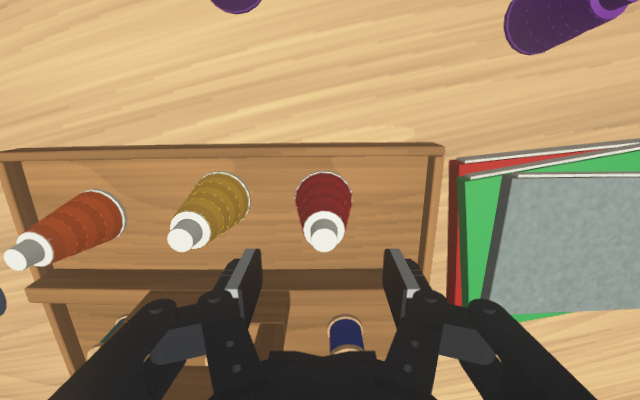

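All three cones are upright. Red at (324,200) is centred between the fingers, which now close along the tray's y, and the blue spool is at (345,335). I'll descend and push red towards +y.

>>> servo_tool(
  rows=[
    {"offset":[-0.01,0,0.3],"yaw":0,"claw":0.27},
    {"offset":[-0.01,0,0.7],"yaw":0,"claw":0.27},
    {"offset":[-0.01,0,0.896],"yaw":0,"claw":0.27},
    {"offset":[-0.01,0,0.896],"yaw":0,"claw":0.36},
    {"offset":[-0.01,0,0.896],"yaw":0,"claw":0.42},
    {"offset":[-0.01,0,0.896],"yaw":0,"claw":0.457},
    {"offset":[-0.01,0,0.896],"yaw":0,"claw":0.457},
  ],
)

```text
time: 12.68
ee_pos: [0.5483, 0.0972, 0.0489]
tcp_rot: [180.0, 0.1, 167.6]
wrist_force: [0.2, 0.6, -0.1]
opening: 0.0463
grasp_force: 0.0
```

>>> servo_tool(
  rows=[
    {"offset":[0,0.03,0],"yaw":0,"claw":0.457},
    {"offset":[0,0.06,0],"yaw":0,"claw":0.457},
    {"offset":[0,0.09,0],"yaw":0,"claw":0.457},
    {"offset":[0,0.12,0],"yaw":0,"claw":0.457},
    {"offset":[0,0.15,0],"yaw":0,"claw":0.457},
    {"offset":[0,0.18,0],"yaw":0,"claw":0.457},
    {"offset":[0,0.21,0],"yaw":0,"claw":0.457},
    {"offset":[0,0.235,0],"yaw":0,"claw":0.457},
    {"offset":[0,0.235,0],"yaw":0,"claw":0.457},
  ],
)

```text
time: 13.8
ee_pos: [0.5529, 0.1204, 0.048]
tcp_rot: [180.0, -0.0, 167.6]
wrist_force: [-0.1, -0.5, -0.8]
opening: 0.0465
grasp_force: 0.0
```

>>> servo_tool(
  rows=[
    {"offset":[0,-0.012,0],"yaw":0,"claw":0.4},
    {"offset":[0,-0.012,0],"yaw":0,"claw":0.3},
    {"offset":[0,-0.012,-0.1],"yaw":0,"claw":0.27},
    {"offset":[0,-0.012,-0.4],"yaw":0,"claw":0.27},
    {"offset":[0,-0.012,-0.9],"yaw":0,"claw":0.27},
    {"offset":[0,-0.012,-1],"yaw":0,"claw":0.27},
  ],
)

```text
time: 14.55
ee_pos: [0.5541, 0.1192, 0.1526]
tcp_rot: [179.9, 0.3, 167.6]
wrist_force: [1.0, 0.9, -0.3]
opening: 0.0624
grasp_force: 0.0
```

>>> servo_tool(
  rows=[
    {"offset":[0.2,-0.6,-0.4],"yaw":0,"claw":0.27},
    {"offset":[0.4,-1,-0.9],"yaw":0,"claw":0.27},
    {"offset":[0.4,-1,-0.9],"yaw":0,"claw":0.27},
    {"offset":[0.4,-1,-0.9],"yaw":0,"claw":0.27},
  ],
)

```text
time: 15.05
ee_pos: [0.4924, 0.0295, 0.2386]
tcp_rot: [180.0, 0.1, 167.5]
wrist_force: [1.0, -0.4, -0.4]
opening: 0.062
grasp_force: 0.0
```

```bash
python3 -c "
from go import *
o=get_obs(); p,d=camera('wrist'); cv2.imwrite('pics/w5.png',p[:,:,::-1]); print(o['time'],o['ee_pos'],o['tcp_rot'])
import pickle; pickle.dump(o,open('o5.pkl','wb'))
p,d=camera('top');cv2.imwrite('pics/top1.png',p[:,:,::-1])"
```

```text
15.05 [0.49235702 0.02952094 0.23862319] [1.79966642e+02 9.15928894e-02 1.67547489e+02]
```

View pics/w5.png

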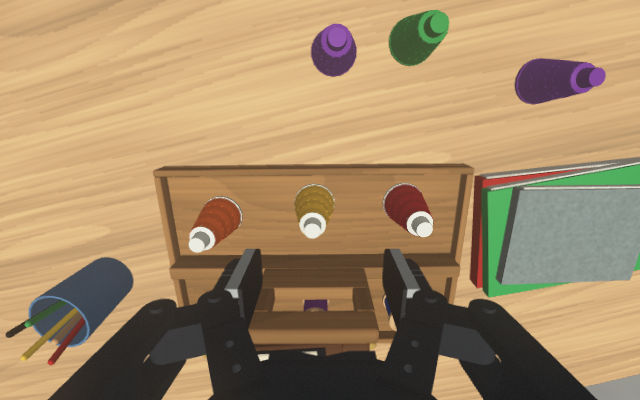

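The row looks even. Neck tops are at (201,240), (312,229) and (421,228), and the front lip's top corners are at (155,170) and (473,165). I'll measure from both views.

```bash
python3 - <<'E'
from go import *; import pickle
np.set_printoptions(precision=4,suppress=True)
o=pickle.load(open('o5.pkl','rb'))
a=np.radians(-12.36);Rm=np.array([[np.cos(a),-np.sin(a)],[np.sin(a),np.cos(a)]])
L=lambda uv,z:(at_z('wrist',uv,z,o)[:,:2]-[.5902,-.0021])@Rm
print('neck',L([(201,240),(312,229),(421,228)],.094))
print('lip',L([(155,170),(473,165)],.027))
print('div top',L([(172,264),(460,264)],.045))
p=cv2.imread('pics/top1.png')
c=p[120:255,260:425]; c=cv2.resize(c,None,fx=4.4,fy=4.4,interpolation=cv2.INTER_CUBIC)
w=cv2.imread('pics/w5.png')[155:275,140:490]; w=cv2.resize(w,None,fx=2.07,fy=2.07,interpolation=cv2.INTER_CUBIC)
w=cv2.resize(w,(726,249))
cv2.imwrite('pics/crop1.png',np.vstack([c[230:],w]))
E
```

```text
neck [[-0.0522 -0.1088]
 [-0.064   0.0007]
 [-0.0647  0.1062]]
lip [[-0.1079 -0.1811]
 [-0.113   0.1821]]
div top [[ 0.0035 -0.1704]
 [ 0.0039  0.176 ]]
```

View pics/crop1.png

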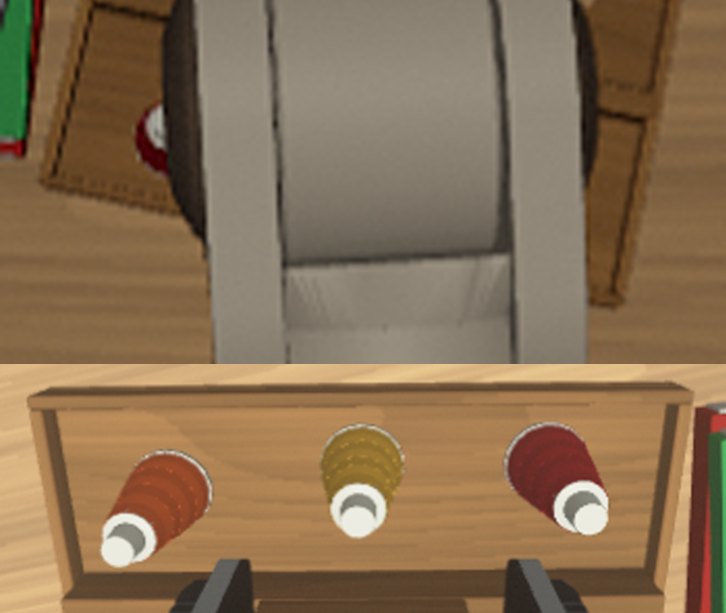

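The tray itself has slid about 11 mm towards +x, and orange seems to have gone along with it. I'll move the arm out of the way for a clean top view.

>>> servo_tool(
  rows=[
    {"offset":[0.2,-0.5,0],"yaw":0.05,"claw":0.27},
    {"offset":[0.4,-1,0],"yaw":0.1,"claw":0.27},
    {"offset":[0.4,-1,0],"yaw":0.16,"claw":0.27},
  ],
)

```text
time: 15.52
ee_pos: [0.4304, -0.0606, 0.2367]
tcp_rot: [-179.9, -0.1, 138.4]
wrist_force: [0.5, 0.9, -0.3]
opening: 0.0626
grasp_force: 0.0
```

>>> servo_tool(
  rows=[
    {"offset":[-0.1,-0.5,0],"yaw":0.05,"claw":0.27},
    {"offset":[-0.2,-1,0],"yaw":0.1,"claw":0.27},
    {"offset":[-0.2,-1,0],"yaw":0.16,"claw":0.27},
  ],
)

```text
time: 15.9
ee_pos: [0.3799, -0.1493, 0.2365]
tcp_rot: [-179.9, -0.1, 109.6]
wrist_force: [-0.2, 0.4, 0.1]
opening: 0.0621
grasp_force: 0.0
```

>>> servo_tool(
  rows=[
    {"offset":[-0.4,-0.5,0],"yaw":0.05,"claw":0.27},
    {"offset":[-0.8,-1,0],"yaw":0.1,"claw":0.27},
    {"offset":[-0.8,-1,0],"yaw":0.17,"claw":0.27},
  ],
)

```text
time: 16.27
ee_pos: [0.3129, -0.2596, 0.2362]
tcp_rot: [-179.8, -0.1, 80.8]
wrist_force: [-0.0, 1.0, 0.5]
opening: 0.0622
grasp_force: 0.0
```

```bash
python3 - <<'E'
from go import *
o=get_obs(); print(o['time'],o['ee_pos'],o['tcp_rot'],o['q'])
p,d=camera('top');cv2.imwrite('pics/top2.png',p[:,:,::-1])
p=p[:,:,::-1]; c=p[120:255,260:425]; c=cv2.resize(c,None,fx=4.4,fy=4.4,interpolation=cv2.INTER_CUBIC)
cv2.imwrite('pics/crop2.png',c)
E
```

```text
16.275 [ 0.31293088 -0.25956826  0.23620548] [-1.79839240e+02 -6.33787863e-02  8.07840164e+01] [-3.96572900e+01 -1.46178788e+01 -9.71568100e+00  9.50729082e+01
 -2.68082342e-02  5.95586446e+01]
```

View pics/crop2.png

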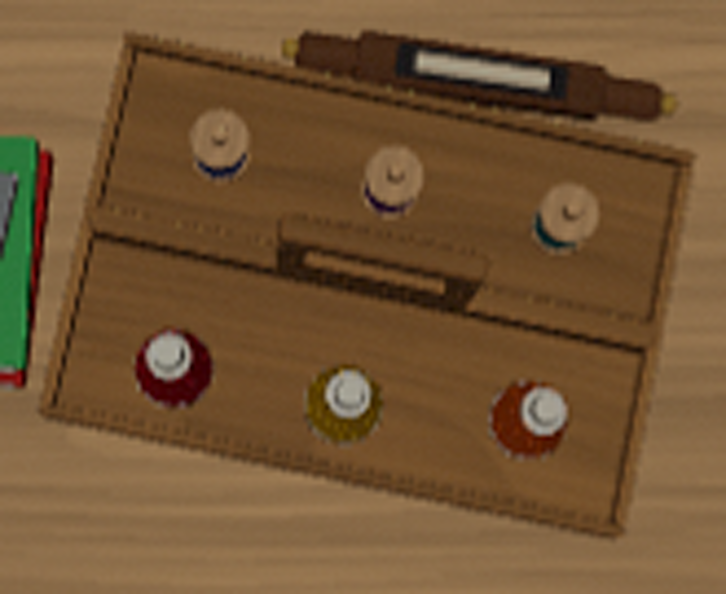

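The shuttle is where it was. The tray has shifted, and its corners are now at crop (126,36), (693,157), (620,536) and (40,413). Necks are at (169,352), (350,392) and (546,408), and spools at (220,134), (394,170) and (569,207).

```bash
python3 - <<'E'
from tray import *
np.set_printoptions(precision=4,suppress=True)
c2=at_z('top',px([(126,36),(693,157),(620,536),(40,413)]),.027)[:,:2]
Rm,t,th,r=fit(loc,c2); print(t,th,r)
L=lambda c,z:(at_z('top',px(c),z)[:,:2]-t)@Rm
print('spool',L([(220,134),(394,170),(569,207)],.055))
print('neck',L([(169,352),(350,392),(546,408)],.094))
print('foot',L([(173,369),(343,405),(530,419)],.013))
E
```

```text
[ 0.6038 -0.0045] -11.967287768030578 [[-0.0026 -0.0008]
 [-0.0026  0.0017]
 [ 0.0033  0.0014]
 [ 0.0018 -0.0024]]
spool [[ 0.0666  0.1098]
 [ 0.0671  0.0005]
 [ 0.0673 -0.1093]]
neck [[-0.076   0.1084]
 [-0.0767  0.0001]
 [-0.0619 -0.114 ]]
foot [[-0.0773  0.1095]
 [-0.0771  0.0005]
 [-0.0612 -0.1161]]
```

The yellow cone didn't slide on the tray: the gripper's linkage must have pushed the handle board. Orange is nearly right, while yellow and red still need about +16 mm in the tray's x. From here I'll push with shut fingers from the front (yaw 168), which keeps clear of the handle. First I'll correct orange's y.

```bash
sed -i 's/t=(.5902,-.0021),th=-12.36/t=(.6062,-.0050),th=-12.0/' go.py; python3 -c "
from go import *
go(*W(-.064,-.1105),.15,168)"
```

```text
t 16.325 off [1.914 1.773 0.863] yaw -0.4871 open 0.062258609450526636
```

>>> servo_tool(
  rows=[
    {"offset":[0.5,0.45,0],"yaw":-0.487,"claw":0.27},
    {"offset":[1,0.93,0],"yaw":-0.487,"claw":0.27},
    {"offset":[1,0.93,0],"yaw":-0.487,"claw":0.27},
    {"offset":[1,0.93,0],"yaw":-0.487,"claw":0.27},
    {"offset":[1,0.93,0],"yaw":-0.487,"claw":0.27},
    {"offset":[1,0.93,0],"yaw":-0.487,"claw":0.27},
    {"offset":[1,0.93,0],"yaw":-0.487,"claw":0.27},
    {"offset":[1,0.93,0],"yaw":-0.487,"claw":0.27},
    {"offset":[1,0.93,0],"yaw":-0.487,"claw":0.27},
  ],
)

```text
time: 17.45
ee_pos: [0.4219, -0.1713, 0.2368]
tcp_rot: [180.0, -0.1, 169.3]
wrist_force: [1.0, 0.3, 0.2]
opening: 0.0624
grasp_force: 0.0
```

```bash
python3 -c "
from go import *
go(*W(-.064,-.1105),.15,168)"
```

```text
t 17.45 off [-0.837  0.886  0.868] yaw 0.0072 open 0.06244448750413396
```

>>> servo_tool(
  rows=[
    {"offset":[-0.4,0.45,0.3],"yaw":0.007,"claw":0.27},
    {"offset":[-0.837,0.886,0.7],"yaw":0.007,"claw":0.27},
    {"offset":[-0.837,0.886,0.87],"yaw":0.007,"claw":0.27},
    {"offset":[-0.837,0.886,0.87],"yaw":0.007,"claw":0.27},
  ],
)

```text
time: 17.95
ee_pos: [0.5199, -0.0997, 0.1482]
tcp_rot: [-180.0, -0.3, 167.8]
wrist_force: [-1.4, -0.2, 0.8]
opening: 0.0624
grasp_force: 0.0
```

```bash
python3 -c "
from go import *
go(*W(-.064,-.1105),.05,168)"
```

```text
t 17.95 off [-0.008  0.001  0.982] yaw -0.0009 open 0.06239722662255554
```

>>> servo_tool(
  rows=[
    {"offset":[0,0,0.3],"yaw":0,"claw":0.27},
    {"offset":[0,0,0.7],"yaw":0,"claw":0.27},
    {"offset":[0,0,0.98],"yaw":0,"claw":0.27},
    {"offset":[0,0,0.98],"yaw":0,"claw":0.32},
    {"offset":[0,0,0.98],"yaw":0,"claw":0.37},
    {"offset":[0,0,0.98],"yaw":0,"claw":0.42},
    {"offset":[0,0,0.98],"yaw":0,"claw":0.46},
    {"offset":[0,0,0.98],"yaw":0,"claw":0.46},
    {"offset":[0,0,0.98],"yaw":0,"claw":0.36},
    {"offset":[0,0,0.98],"yaw":0,"claw":0.27},
    {"offset":[0,0,0.6],"yaw":0,"claw":0.27},
    {"offset":[0,0,0],"yaw":0,"claw":0.27},
  ],
)

```text
time: 19.45
ee_pos: [0.5193, -0.101, 0.1504]
tcp_rot: [-180.0, -0.2, 167.8]
wrist_force: [0.7, -0.7, 0.3]
opening: 0.0623
grasp_force: 0.0
```

```bash
python3 -c "
from go import *
go(*W(-.130,0),.15,168)"
```

```text
t 19.45 off [0.654 1.117 0.004] yaw -0.0012 open 0.06225287016703571
```

>>> servo_tool(
  rows=[
    {"offset":[0.4,0.5,0],"yaw":0,"claw":0.6},
    {"offset":[0.654,1,0],"yaw":0,"claw":1},
    {"offset":[0.654,1,0],"yaw":0,"claw":1},
    {"offset":[0.654,1,0],"yaw":0,"claw":1},
  ],
)

```text
time: 19.95
ee_pos: [0.4778, 0.0103, 0.1512]
tcp_rot: [-180.0, 0.0, 167.8]
wrist_force: [0.9, -0.7, 0.1]
opening: 0.0002
grasp_force: 0.0
```

```bash
python3 -c "
from go import *
go(*W(-.130,0),.051,168); print(get_obs()['tcp_rot'])"
```

```text
t 19.95 off [0.013 0.117 1.002] yaw -0.0009 open 0.00019978435464275944
[-1.79987328e+02  2.24580971e-02  1.67833503e+02]
```

>>> servo_tool(
  rows=[
    {"offset":[0.013,0.117,0.3],"yaw":0,"claw":1},
    {"offset":[0.013,0.117,0.7],"yaw":0,"claw":1},
    {"offset":[0.013,0.117,1.0],"yaw":0,"claw":1},
    {"offset":[0.013,0.117,1.0],"yaw":0,"claw":1},
  ],
)

```text
time: 20.45
ee_pos: [0.4779, 0.0209, 0.0491]
tcp_rot: [-179.9, -0.2, 167.7]
wrist_force: [-0.1, 0.2, 1.3]
opening: 0.0002
grasp_force: 0.0
```

>>> servo_tool(
  rows=[
    {"offset":[-0.06,0,0],"yaw":0,"claw":1},
    {"offset":[-0.12,0,0],"yaw":0,"claw":1},
    {"offset":[-0.16,0,0],"yaw":0,"claw":1},
    {"offset":[-0.19,0,0],"yaw":0,"claw":1},
    {"offset":[-0.22,0,0],"yaw":0,"claw":1},
    {"offset":[-0.25,0,0],"yaw":0,"claw":1},
    {"offset":[-0.28,0,0],"yaw":0,"claw":1},
    {"offset":[-0.31,0,0],"yaw":0,"claw":1},
    {"offset":[-0.345,0,0],"yaw":0,"claw":1},
    {"offset":[-0.345,0,0],"yaw":0,"claw":1},
  ],
)

```text
time: 21.7
ee_pos: [0.5129, 0.0147, 0.051]
tcp_rot: [-180.0, 0.0, 167.8]
wrist_force: [0.3, -0.1, -0.2]
opening: 0.0
grasp_force: 0.0
```

>>> servo_tool(
  rows=[
    {"offset":[0.05,0,0],"yaw":0,"claw":1},
    {"offset":[0.2,0,0],"yaw":0,"claw":1},
    {"offset":[0.35,0.1,-0.4],"yaw":0,"claw":1},
    {"offset":[0.345,0.6,-0.8],"yaw":0,"claw":1},
    {"offset":[0.345,1,-0.8],"yaw":0,"claw":1},
    {"offset":[0.345,1,-0.8],"yaw":0,"claw":1},
  ],
)

```text
time: 22.45
ee_pos: [0.4996, 0.122, 0.1315]
tcp_rot: [180.0, 0.0, 168.0]
wrist_force: [-0.3, -0.8, 0.4]
opening: 0.0005
grasp_force: 0.0
```

```bash
python3 -c "
from go import *
go(*W(-.130,0.11),.051,168); print(get_obs()['tcp_rot'])"
```

```text
t 22.45 off [-0.007  0.08   0.805] yaw -0.0002 open 0.00047162606452695637
[1.79961677e+02 3.77578482e-02 1.67958196e+02]
```

>>> servo_tool(
  rows=[
    {"offset":[-0.007,0.08,0],"yaw":0,"claw":1},
    {"offset":[-0.007,0.08,0.4],"yaw":0,"claw":1},
    {"offset":[-0.007,0.08,0.8],"yaw":0,"claw":1},
    {"offset":[-0.007,0.08,0.8],"yaw":0,"claw":1},
  ],
)

```text
time: 22.95
ee_pos: [0.501, 0.1265, 0.049]
tcp_rot: [-179.9, -0.2, 167.7]
wrist_force: [0.1, -0.6, -0.8]
opening: 0.0001
grasp_force: 0.0
```

>>> servo_tool(
  rows=[
    {"offset":[-0.06,0,0],"yaw":0,"claw":1},
    {"offset":[-0.12,0,0],"yaw":0,"claw":1},
    {"offset":[-0.16,0,0],"yaw":0,"claw":1},
    {"offset":[-0.19,0,0],"yaw":0,"claw":1},
    {"offset":[-0.22,0,0],"yaw":0,"claw":1},
    {"offset":[-0.25,0,0],"yaw":0,"claw":1},
    {"offset":[-0.28,0,0],"yaw":0,"claw":1},
    {"offset":[-0.31,0,0],"yaw":0,"claw":1},
    {"offset":[-0.345,0,0],"yaw":0,"claw":1},
    {"offset":[-0.345,0,0],"yaw":0,"claw":1},
  ],
)

```text
time: 24.2
ee_pos: [0.5364, 0.1201, 0.051]
tcp_rot: [-180.0, 0.0, 167.8]
wrist_force: [-0.4, -0.1, -0.1]
opening: 0.0003
grasp_force: 0.0
```

>>> servo_tool(
  rows=[
    {"offset":[0.05,0,0],"yaw":0,"claw":1},
    {"offset":[0.2,0,0],"yaw":0,"claw":1},
    {"offset":[0.5,0,-0.5],"yaw":0,"claw":0.8},
    {"offset":[0.9,-0.4,-1],"yaw":0,"claw":0.6},
    {"offset":[0.9,-0.9,-1],"yaw":0,"claw":0.5},
  ],
)

```text
time: 24.82
ee_pos: [0.428, 0.052, 0.1539]
tcp_rot: [179.9, 0.2, 168.0]
wrist_force: [2.1, -0.5, -0.1]
opening: 0.0431
grasp_force: 0.0
```

>>> servo_tool(
  rows=[
    {"offset":[0.4,-0.6,-0.3],"yaw":0.5,"claw":0.5},
    {"offset":[0.9,-1,-0.9],"yaw":0.5,"claw":0.3},
    {"offset":[0.9,-1,-0.9],"yaw":0.5,"claw":0.3},
  ],
)

```text
time: 25.2
ee_pos: [0.3177, -0.0279, 0.2426]
tcp_rot: [179.9, 0.1, 135.2]
wrist_force: [1.5, -0.2, 0.5]
opening: 0.0597
grasp_force: 0.0
```

>>> servo_tool(
  rows=[
    {"offset":[0,-0.6,0],"yaw":0.33,"claw":0.3},
    {"offset":[-0.4,-1,0],"yaw":0.33,"claw":0.3},
    {"offset":[-0.4,-1,0],"yaw":0.33,"claw":0.3},
    {"offset":[-0.4,-1,0],"yaw":0.33,"claw":0.3},
  ],
)

```text
time: 25.7
ee_pos: [0.2775, -0.1272, 0.2408]
tcp_rot: [180.0, 0.0, 92.0]
wrist_force: [-0.4, 0.9, 0.6]
opening: 0.0599
grasp_force: 0.0
```

```bash
python3 - <<'E'
from go import *
o=get_obs(); print(o['time'],o['ee_pos'],o['tcp_rot'])
p,d=camera('top')
p=p[:,:,::-1]; cv2.imwrite('pics/top3.png',p); c=p[120:255,260:425]; c=cv2.resize(c,None,fx=4.4,fy=4.4,interpolation=cv2.INTER_CUBIC)
cv2.imwrite('pics/crop3.png',c)
E
```

```text
25.7 [ 0.27749163 -0.12724557  0.24082725] [1.79985271e+02 9.22577947e-04 9.20417129e+01]
```

View pics/crop3.png

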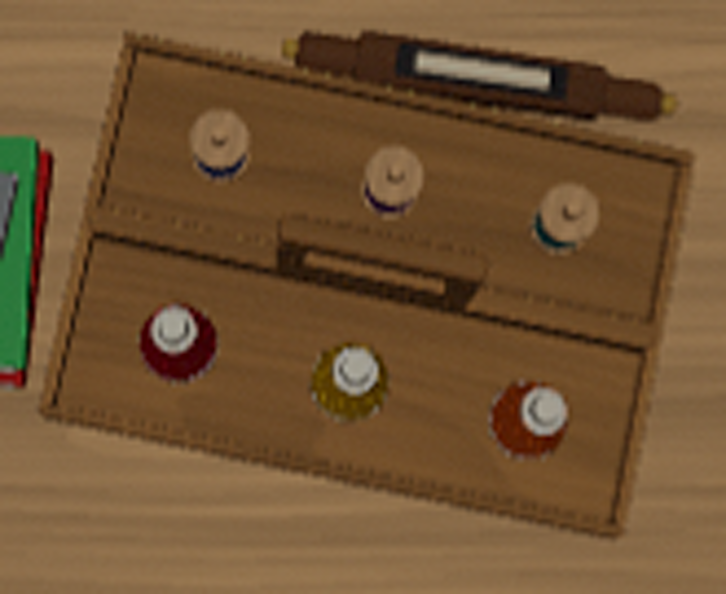

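The tray hasn't moved, and the cones form a row with necks at crop (174,327), (356,369) and (545,409). That was my eleventh picture, one over the limit, so from here I'll use numbers only.

```bash
python3 - <<'E'
from tray import *
from go import go,W
np.set_printoptions(precision=4,suppress=True)
a=np.radians(-12.0);Rm=np.array([[np.cos(a),-np.sin(a)],[np.sin(a),np.cos(a)]]);t=np.array([.6062,-.0050])
L=lambda c,z:(at_z('top',px(c),z)[:,:2]-t)@Rm
print('spool',L([(220,134),(394,170),(569,207)],.055))
print('neck',L([(174,327),(356,369),(545,409)],.094))
print('foot',L([(179,343),(350,382),(529,419)],.013))
d=np.load('pics/top0.npy'); im=cv2.imread('pics/top3.png')
m=(im.min(2)>135)&(im.max(2).astype(int)-im.min(2)<40); m[:, :262]=0; m[:,424:]=0; m[:180]=0; m[255:]=0
n,_,st,ce=cv2.connectedComponentsWithStats(m.astype(np.uint8)); 
print([(s[4],c.round(1)) for s,c in zip(st[1:],ce[1:])])
c=np.array([c for s,c in zip(st[1:],ce[1:]) if s[4]>15]); print((at_z('top',c,.09)[:,:2]-t)@Rm)
go(*W(0,0),.24,78)
E
```

```text
spool [[ 0.064   0.1098]
 [ 0.0646  0.0006]
 [ 0.0648 -0.1092]]
neck [[-0.0635  0.1087]
 [-0.0653 -0.0006]
 [-0.065  -0.1136]]
foot [[-0.063   0.1093]
 [-0.0645 -0.0008]
 [-0.0637 -0.1155]]
[(np.int32(34), array([298.3, 193.6])), (np.int32(6), array([302.5, 195.5])), (np.int32(46), array([340.4, 203.3])), (np.int32(30), array([384.6, 212. ])), (np.int32(12), array([380.4, 214.4]))]
[[-0.0626  0.1114]
 [-0.0644 -0.0003]
 [-0.0624 -0.1167]]
t 25.75 off [1.128 3.318 0.008] yaw 0.0755 open 0.05984510054953089
```

The cones are within about 2–5 mm of their places, so I'll accept that and go to the handle.

>>> servo_tool(
  rows=[
    {"offset":[0.2,0.5,0],"yaw":0.0755,"claw":0.3},
    {"offset":[0.38,1,0],"yaw":0.0755,"claw":0.3},
    {"offset":[0.38,1,0],"yaw":0.0755,"claw":0.3},
  ],
)

```text
time: 26.12
ee_pos: [0.3782, -0.0825, 0.2397]
tcp_rot: [-179.9, -0.0, 79.3]
wrist_force: [-0.5, -0.3, -0.4]
opening: 0.06
grasp_force: 0.0
```

>>> servo_tool(
  rows=[
    {"offset":[0.02,0.5,0],"yaw":0,"claw":0.3},
    {"offset":[0.04,1,0],"yaw":0,"claw":0.3},
  ],
)

```text
time: 26.38
ee_pos: [0.4759, -0.0994, 0.2418]
tcp_rot: [179.9, 0.0, 79.2]
wrist_force: [0.5, -0.5, 0.6]
opening: 0.0598
grasp_force: 0.0
```

>>> servo_tool(
  rows=[
    {"offset":[0.02,0.5,0],"yaw":0,"claw":0.3},
    {"offset":[0.04,1,0],"yaw":0,"claw":0.3},
    {"offset":[0.04,1,0],"yaw":0,"claw":0.3},
  ],
)

```text
time: 26.75
ee_pos: [0.5756, -0.1149, 0.2385]
tcp_rot: [-179.8, 0.0, 79.2]
wrist_force: [-1.4, -0.1, -0.9]
opening: 0.0599
grasp_force: 0.0
```

```bash
python3 -c "
from go import *
go(*W(0,0),.135,78)"
```

```text
t 26.75 off [1.137 0.094 1.035] yaw 0.0066 open 0.059872765884968274
```

>>> servo_tool(
  rows=[
    {"offset":[0.5,0.05,0],"yaw":0.0066,"claw":0.3},
    {"offset":[1,0.094,0],"yaw":0.0066,"claw":0.3},
    {"offset":[1,0.094,0],"yaw":0.0066,"claw":0.3},
  ],
)

```text
time: 27.12
ee_pos: [0.6019, -0.0157, 0.2418]
tcp_rot: [180.0, -0.0, 78.1]
wrist_force: [0.6, -0.5, -0.4]
opening: 0.0598
grasp_force: 0.0
```

```bash
python3 - <<'E'
from go import *
np.set_printoptions(precision=4,suppress=True)
go(*W(0,0),.135,78)
o=get_obs(); p,d=camera('wrist')
# bar top points from depth
v,u=np.mgrid[0:400:2,0:640:2]; uv=np.c_[u.ravel(),v.ravel()]; P=at_d('wrist',uv,d[v,u].ravel(),o)
a=np.radians(-12);Rm=np.array([[np.cos(a),-np.sin(a)],[np.sin(a),np.cos(a)]]); l=(P[:,:2]-[.6062,-.005])@Rm
k=(abs(P[:,2]-.15)<.005)&(abs(l[:,0])<.03)&(abs(l[:,1])<.08)&(d[v,u].ravel()>0)
print(k.sum(),np.percentile(l[k],[2,50,98],axis=0),np.median(P[k,2])); 
f=np.polyfit(l[k,1],l[k,0],1); print('yaw corr',np.degrees(-np.arctan(f[0])))
E
```

```text
t 27.125 off [0.113 0.02  1.068] yaw 0.0008 open 0.05977778199784792
792 [[-0.0079 -0.0542]
 [-0.0003  0.0074]
 [ 0.0074  0.0577]] 0.1496906648079687
yaw corr 0.252037405281184
```

The bar is found exactly at the estimated place: x within 0.3 mm, top at 0.150. I'll descend and close slowly.

>>> servo_tool(
  rows=[
    {"offset":[0.113,0.018,0],"yaw":0,"claw":0.3},
    {"offset":[0.113,0.018,0.2],"yaw":0,"claw":0.3},
    {"offset":[0.113,0.018,0.5],"yaw":0,"claw":0.3},
    {"offset":[0.113,0.018,0.8],"yaw":0,"claw":0.3},
    {"offset":[0.113,0.018,1],"yaw":0,"claw":0.3},
    {"offset":[0.113,0.018,1],"yaw":0,"claw":0.4},
    {"offset":[0.113,0.018,1],"yaw":0,"claw":0.5},
  ],
  squeeze=60,
)

```text
time: 28.05
ee_pos: [0.6073, -0.0081, 0.1424]
tcp_rot: [179.9, -0.0, 77.8]
wrist_force: [0.3, 0.2, -0.4]
opening: 0.0427
grasp_force: 0.0
```

```bash
python3 -c "
from go import *
go(*W(0,0),.135,78);print(get_obs()['wrist_force'])"
```

```text
t 28.05 off [ 0.028 -0.017  0.074] yaw -0.0012 open 0.04272893153908083
[ 0.34939477  0.16984473 -0.36100029]
```

>>> servo_tool(
  rows=[
    {"offset":[0.02,-0.01,0.03],"yaw":0,"claw":0.55},
    {"offset":[0.028,-0.01,0.07],"yaw":0,"claw":0.6},
    {"offset":[0.028,-0.01,0.07],"yaw":0,"claw":0.66},
    {"offset":[0.028,-0.01,0.07],"yaw":0,"claw":0.72},
    {"offset":[0.028,-0.01,0.07],"yaw":0,"claw":0.76},
    {"offset":[0.028,-0.01,0.07],"yaw":0,"claw":0.79},
    {"offset":[0.028,-0.01,0.07],"yaw":0,"claw":0.82},
    {"offset":[0.028,-0.01,0.07],"yaw":0,"claw":0.85},
    {"offset":[0.028,-0.01,0.07],"yaw":0,"claw":0.9},
    {"offset":[0.028,-0.01,0.07],"yaw":0,"claw":1},
    {"offset":[0.028,-0.01,0.07],"yaw":0,"claw":1},
  ],
  squeeze=80,
)

```text
time: 29.42
ee_pos: [0.6065, -0.0047, 0.1344]
tcp_rot: [-180.0, -0.0, 77.8]
wrist_force: [-5.2, 0.6, 5.9]
opening: 0.015
grasp_force: 79.2
```

```bash
python3 -c "
from go import *
go(*W(0,0),.135,78);o=get_obs();print(o['wrist_force'],o['torque'],o['grasp_force'])"
```

```text
t 29.425 off [-0.003 -0.002 -0.006] yaw -0.0011 open 0.014961635339375208
[-5.18593419  0.63824213  5.89355241] [0.09947541 0.95627474 0.12273141] 79.23099875450134
```

>>> servo_tool(
  rows=[
    {"offset":[0,0,-0.01],"yaw":0,"claw":1},
    {"offset":[0,0,-0.02],"yaw":0,"claw":1},
    {"offset":[0,0,-0.04],"yaw":0,"claw":1},
    {"offset":[0,0,-0.06],"yaw":0,"claw":1},
    {"offset":[0,0,-0.08],"yaw":0,"claw":1},
    {"offset":[0,0,-0.1],"yaw":0,"claw":1},
    {"offset":[0,0,-0.1],"yaw":0,"claw":1},
    {"offset":[0,0,-0.1],"yaw":0,"claw":1},
  ],
)

```text
time: 30.42
ee_pos: [0.6067, -0.0048, 0.1441]
tcp_rot: [180.0, -0.0, 77.8]
wrist_force: [-0.3, 0.9, -6.9]
opening: 0.0154
grasp_force: 78.0
```

```bash
cat > chk.py <<'E'
from go import *
np.set_printoptions(precision=4,suppress=True)
o=get_obs();print(o['time'],o['ee_pos'],o['tcp_rot'],o['wrist_force'],o['torque'],o['grasp_force'])
dz=o['ee_pos'][2]-.1344
p,d=camera('scene'); im=p[:,:,::-1].copy(); cv2.imwrite('pics/s_chk.png',im)
hsv=cv2.cvtColor(im,cv2.COLOR_BGR2HSV)
# cones: points from depth above the front-bay floor, in the tray frame
v,u=np.mgrid[0:400,0:640]; P=at_d('scene',np.c_[u.ravel(),v.ravel()],d.ravel(),o)
a=np.radians(o['tcp_rot'][2]-90+.2);Rm=np.array([[np.cos(a),-np.sin(a)],[np.sin(a),np.cos(a)]])
l=(P[:,:2]-o['ee_pos'][:2])@Rm; z=P[:,2]-dz; ok=d.ravel()>0
for y in (.11,0,-.11):
    k=ok&(abs(l[:,0]+.0625)<.035)&(abs(l[:,1]-y)<.035)&(z>.085)&(z<.105)
    print('top',y,k.sum(),np.median(l[k],axis=0),np.median(z[k]))
for y in (.11,0,-.11):
    k=ok&(abs(l[:,0]-.0625)<.03)&(abs(l[:,1]-y)<.03)&(z>.050)&(z<.060)
    print('spool',y,k.sum(),np.median(l[k],axis=0),np.median(z[k]))
k=ok&(l[:,0]>-.11)&(l[:,0]<-.015)&(abs(l[:,1])<.17)&(z<.02)&(z>-.03)
A=np.c_[l[k],np.ones(k.sum())]; 
for _ in range(3):
    c=np.linalg.lstsq(A,z[k],rcond=None)[0]; r=abs(A@c-z[k])<.004; kk=np.where(k)[0][r]; k=np.zeros_like(k);k[kk]=1; A=np.c_[l[k],np.ones(k.sum())]
print('floor plane slope x,y,z0',c,k.sum())
E
python3 chk.py
```

```text
30.425 [ 0.6067 -0.0048  0.1441] [179.9916  -0.0011  77.8004] [-0.2926  0.9172 -6.9349] [-0.014  -0.1043 -0.0075] 77.99863815307617
top 0.11 45 [-0.0604  0.1124] 0.09361501038966205
top 0 39 [-0.061   0.0031] 0.09348246849229616
top -0.11 0 [nan nan] nan
spool 0.11 148 [0.0641 0.1122] 0.05507547783767172
spool 0 120 [0.0628 0.004 ] 0.05524062746306871
spool -0.11 110 [ 0.0619 -0.1068] 0.05502714851667148
floor plane slope x,y,z0 [ 0.0004 -0.      0.0092] 2056
  return _methods._mean(a, axis=axis, dtype=dtype,
  ret = um.true_divide(
  ret = ret.dtype.type(ret / rcount)
```

It's lifted 10 mm, level, with the full weight in the fingers. Red and yellow sit 124–125 mm from their spools. Orange is hidden by the arm. I'll continue up.

>>> servo_tool(
  rows=[
    {"offset":[0,0,-0.02],"yaw":0,"claw":1},
    {"offset":[0,0,-0.05],"yaw":0,"claw":1},
    {"offset":[0,0,-0.1],"yaw":0,"claw":1},
    {"offset":[0,0,-0.15],"yaw":0,"claw":1},
    {"offset":[0,0,-0.2],"yaw":0,"claw":1},
    {"offset":[0,0,-0.25],"yaw":0,"claw":1},
    {"offset":[0,0,-0.3],"yaw":0,"claw":1},
    {"offset":[0,0,-0.35],"yaw":0,"claw":1},
    {"offset":[0,0,-0.4],"yaw":0,"claw":1},
    {"offset":[0,0,-0.43],"yaw":0,"claw":1},
    {"offset":[0,0,-0.45],"yaw":0,"claw":1},
  ],
)

```text
time: 31.85
ee_pos: [0.6067, -0.0048, 0.1892]
tcp_rot: [180.0, -0.0, 77.8]
wrist_force: [-0.2, 0.7, -6.4]
opening: 0.0151
grasp_force: 78.0
```

>>> servo_tool(
  rows=[
    {"offset":[0,0,-0.02],"yaw":0,"claw":1},
    {"offset":[0,0,-0.05],"yaw":0,"claw":1},
    {"offset":[0,0,-0.1],"yaw":0,"claw":1},
    {"offset":[0,0,-0.15],"yaw":0,"claw":1},
    {"offset":[0,0,-0.2],"yaw":0,"claw":1},
    {"offset":[0,0,-0.25],"yaw":0,"claw":1},
    {"offset":[0,0,-0.3],"yaw":0,"claw":1},
    {"offset":[0,0,-0.35],"yaw":0,"claw":1},
    {"offset":[0,0,-0.4],"yaw":0,"claw":1},
    {"offset":[0,0,-0.43],"yaw":0,"claw":1},
    {"offset":[0,0,-0.45],"yaw":0,"claw":1},
  ],
)

```text
time: 33.22
ee_pos: [0.6067, -0.0047, 0.2343]
tcp_rot: [180.0, -0.0, 77.8]
wrist_force: [0.3, 0.0, -7.1]
opening: 0.0149
grasp_force: 78.0
```

>>> servo_tool(
  rows=[
    {"offset":[0,0,0],"yaw":0,"claw":1},
    {"offset":[0,0,0],"yaw":0,"claw":1},
    {"offset":[0,0,0],"yaw":0,"claw":1},
    {"offset":[0,0,0],"yaw":0,"claw":1},
    {"offset":[0,0,0],"yaw":0,"claw":1},
    {"offset":[0,0,0],"yaw":0,"claw":1},
  ],
)

```text
time: 33.98
ee_pos: [0.6067, -0.0047, 0.2341]
tcp_rot: [-180.0, -0.0, 77.8]
wrist_force: [0.0, 1.0, -7.0]
opening: 0.0149
grasp_force: 78.1
```

```bash
python3 -W ignore chk.py; python3 - <<'E'
from go import *
# orange in scene/top pictures
for n in ('scene','top'):
    p,d=camera(n); h=cv2.cvtColor(p,cv2.COLOR_RGB2HSV); o=get_obs(); dz=o['ee_pos'][2]-.1344
    m=(h[...,0]>=4)&(h[...,0]<=12)&(h[...,1]>150)&(h[...,2]>70)
    v,u=np.where(m&(d>0)); P=at_d(n,np.c_[u,v],d[v,u],o)
    a=np.radians(o['tcp_rot'][2]-90+.2);Rm=np.array([[np.cos(a),-np.sin(a)],[np.sin(a),np.cos(a)]]); l=(P[:,:2]-o['ee_pos'][:2])@Rm
    k=(abs(l[:,1]+.11)<.05)&(abs(l[:,0]+.06)<.05)&(P[:,2]-dz>.015)&(P[:,2]-dz<.09); print(n,k.sum())
    if k.sum()>20:
        r=lambda c:np.hypot(l[k,0]-c[0],l[k,1]-c[1])-(.0245-(P[k,2]-dz-.015)*.0105/.064)
        from scipy.optimize import least_squares
        s=least_squares(r,[-.06,-.11],loss='soft_l1',f_scale=.002); print(s.x,np.median(abs(s.fun)))
E
```

```text
33.975 [ 0.6067 -0.0047  0.2341] [-179.9967   -0.0005   77.8037] [ 0.0288  0.9715 -6.9803] [-0.0178 -0.0575  0.0717] 78.0568528175354
top 0.11 51 [-0.0601  0.1125] 0.09383334585813971
top 0 49 [-0.0623  0.0023] 0.09294011757427131
top -0.11 0 [nan nan] nan
spool 0.11 174 [0.0646 0.1131] 0.05522595786632975
spool 0 138 [0.0635 0.0032] 0.05506022021222237
spool -0.11 128 [ 0.0634 -0.106 ] 0.05553341864937497
floor plane slope x,y,z0 [ 0.0006 -0.0001  0.0092] 2301
scene 28
[-0.06313184 -0.11601733] 0.0007354507086433267
top 0
```

The tray is level and steady at about 100 mm. Orange's y is my least certain number, so I'll refine it by matching a projected cone silhouette to the saved top picture and the current scene view.

```bash
cat > sil.py <<'E'
from go import *
from scipy.optimize import minimize
def proj(n,P):
    i,M=T(n); C=(P-M[:3,3])@M[:3,:3]; K=np.array([[i['fx'],0,i['cx']],[0,i['fy'],i['cy']],[0,0,1.]])
    return cv2.projectPoints((C*[1,-1,-1])[:,None],np.zeros(3),np.zeros(3),K,np.array(i['dist'],float))[0][:,0]
ph=np.linspace(0,2*np.pi,40)[:-1]
rings=[(.025,0),(.025,.004),(.0245,.006),(.014,.070)]
def hull(n,xy,z0,s,u0):
    P=np.vstack([np.c_[xy[0]+r*np.cos(ph),xy[1]+r*np.sin(ph),np.full(39,z0+h)] for r,h in rings])
    return cv2.convexHull(((proj(n,P)-u0+.5)*s).astype(np.float32))
def fit(n,im,hue,xy0,z0,s=8):
    c=proj(n,np.array([[*xy0,z0+.04]]))[0]; u0=np.round(c)-25; x,y=u0.astype(int)
    w=cv2.resize(im[y:y+50,x:x+50],None,fx=s,fy=s,interpolation=cv2.INTER_CUBIC); h=cv2.cvtColor(w,cv2.COLOR_BGR2HSV)
    dh=abs((h[...,0].astype(int)-hue+90)%180-90)
    m=((dh<=5)&(h[...,1]>hs)).astype(np.uint8)
    m=cv2.morphologyEx(m,cv2.MORPH_OPEN,np.ones((9,9)))
    k,lab,st,_=cv2.connectedComponentsWithStats(m); m=(lab==1+np.argmax(st[1:,4])).astype(np.uint8)
    cs=cv2.findContours(m,cv2.RETR_EXTERNAL,cv2.CHAIN_APPROX_NONE)[0]; H=cv2.convexHull(np.vstack(cs)); mm=np.zeros_like(m); cv2.fillConvexPoly(mm,H,1)
    def cost(q):
        g=np.zeros_like(m); cv2.fillConvexPoly(g,hull(n,q,z0,s,u0).round().astype(int),1); return 1-(g&mm).sum()/(g|mm).sum()
    r=minimize(cost,xy0,method='Nelder-Mead',options=dict(initial_simplex=np.array(xy0)+np.array([[0,0],[.006,0],[0,.006]]),xatol=1e-4))
    return r.x,r.fun
E
python3 - <<'E'
import sil; from sil import *
np.set_printoptions(precision=4,suppress=True)
a=np.radians(-12);Rm=np.array([[np.cos(a),-np.sin(a)],[np.sin(a),np.cos(a)]]); t=np.array([.6062,-.005])
for f,targets in (('top0',[(.538,.099,'r'),(.5145,.0155,'y'),(.4895,-.0965,'o')]),('top3',None)):
    im=cv2.imread(f'pics/{f}.png')
    for k,(nm,l) in enumerate((('r',(-.064,.109)),('y',(-.064,0)),('o',(-.064,-.114)))):
        xy=targets[k][:2] if targets else t+Rm@np.array(l)
        c=proj('top',np.array([[*xy,.03]]))[0].round().astype(int)
        h=cv2.cvtColor(im,cv2.COLOR_BGR2HSV)[c[1]:c[1]+4,c[0]-3:c[0]+4].reshape(-1,3); hue=np.median(h,axis=0)
        sil.hs=170
        q,e=fit('top',im,hue[0],xy,.009); print(f,nm,hue,q,(q-t)@Rm if f=='top3' else (q-[.5902,-.0021])@Rm,round(e,3))
E
```

```text
top0 r [ 17.5  93.  101. ] [0.538 0.099] [-0.0721  0.088 ] 1.0
top0 y [ 21.  30. 141.] [0.5153 0.0157] [-0.077   0.0019] 0.058Traceback (most recent call last):
  File "<stdin>", line 11, in <module>
  File "sil.py", line 17, in fit
    k,lab,st,_=cv2.connectedComponentsWithStats(m); m=(lab==1+np.argmax(st[1:,4])).astype(np.uint8)
                                                              ~~~~~~~~~^^^^^^^^^^
    return _wrapfunc(a, 'argmax', axis=axis, out=out, **kwds)
    return bound(*args, **kwds)
ValueError: attempt to get argmax of an empty sequence
```

```bash
python3 - <<'E'
import sil; from sil import *
np.set_printoptions(precision=4,suppress=True)
a=np.radians(-12);Rm=np.array([[np.cos(a),-np.sin(a)],[np.sin(a),np.cos(a)]]); t=np.array([.6062,-.005])
im=cv2.imread('pics/top3.png'); sil.hs=165
for nm,l,hue in (('r',(-.064,.109),177),('y',(-.064,0),23),('o',(-.064,-.114),7)):
    q,e=fit('top',im,hue,t+Rm@np.array(l),.009); print('top3',nm,(q-t)@Rm,round(e,3))
# now, scene view: cone fits on depth for all three with the same method, and spools for reference
from scipy.optimize import least_squares
o=get_obs(); dz=o['ee_pos'][2]-.1344; p,d=camera('scene'); v,u=np.where(d>0); P=at_d('scene',np.c_[u,v],d[v,u],o)
a=np.radians(o['tcp_rot'][2]-90+.2);R2=np.array([[np.cos(a),-np.sin(a)],[np.sin(a),np.cos(a)]]); l=(P[:,:2]-o['ee_pos'][:2])@R2; z=P[:,2]-dz
for nm,c0,zr,rad in [('r',(-.0625,.11),(.018,.078),1),('y',(-.0625,0),(.018,.078),1),('o',(-.0625,-.114),(.018,.078),1),('b',(.0625,.11),(.015,.053),0),('p',(.0625,0),(.015,.053),0),('t',(.0625,-.11),(.015,.053),0)]:
    k=(np.hypot(*(l-c0).T)<.04)&(z>zr[0])&(z<zr[1])
    if rad:
        R_=.0245-(z[k]-.015)*.0105/.064
        s=least_squares(lambda c:np.hypot(l[k,0]-c[0],l[k,1]-c[1])-R_,c0,loss='cauchy',f_scale=.001); print(nm,k.sum(),s.x,np.median(abs(s.fun)))
    else:
        top=(np.hypot(*(l-c0).T)<.03)&(abs(z-.055)<.004); print(nm,top.sum(),(l[top].max(0)+l[top].min(0))/2)
E
```

```text
top3 r [-0.063   0.1096] 0.267
top3 y [-0.0637  0.0002] 0.184
top3 o [-0.0645 -0.1144] 0.227
r 335 [-0.0614  0.1091] 0.0006485175624608569
y 311 [-0.0627 -0.0014] 0.0007151866220317972
o 30 [-0.0632 -0.1156] 0.0005210293291406601
b 170 [0.0632 0.1097]
p 135 [0.062  0.0005]
t 122 [ 0.0615 -0.1092]
```

Both methods agree: orange is about 5 mm off, red about 1 mm and yellow about 1–2 mm, all within the 10 mm limit. I'm handing in.

```bash
python3 -c "
from workcell import *
print(job_done())"
```

```text
the job is handed in; nothing more can be done
None
```

I handed the job in with the tray held level about 100 mm up by its grip bar and the cones in their row (red and yellow about 1–2 mm off, orange about 5 mm), though I viewed 11 pictures, one over the limit, and the gripper slid the tray about 12 mm towards the shuttle during the nudging; the shuttle did not move.

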